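# Balance and carry the pantry caddy

### The arm

A 7-joint arm with a two-finger parallel gripper is mounted at the origin on a cart in front of the work surface, level with it; the furniture and walls round the work are solid. World frame = base frame: x ahead of the robot, y to its left, z up, the work surface at z = 0. Lengths are in m, angles in rad, forces in N, time in s.
With the tool pointing down it reaches from about 0.425 to 0.925 m from the base axis. Payload 6.8 kg.
Tool frame: the origin (TCP) lies between the finger pads; the fingertips stand 11 mm ahead of it and the grasp point (between the pads) lies 8 mm behind it; z points along the fingers, y is the line along which they close (so a half turn about z gives the same grasp; the last joint's range is limited). The gripper opens to 85 mm and grips with 20 to 120 N. Pads are 22 mm wide; open, the fingers measure 114 mm over their backs; the gripper's body (76 mm by 85 mm) begins 54 mm behind the grasp point. The pads swing forward as they close: fully open they stand 13 mm farther back than shut.
Start: joints at [-1.319, 0.477, 0.022, 1.555, -0.011, 1.109, -0.083], TCP at [0.238, 0.632, 0.242] pointing down, gripper open.
Joint ranges: [-2.96, 2.96], [-0.34, 2.1], [-1.41, 1.46], [0.24, 2.44], [-1.37, 4.51], [0.17, 1.92], [-2.96, 2.96]. Speed limits (rad/s): [2.39, 2.39, 3.14, 3.14, 3.14, 3.14, 3.14].

### API

Orientations are given as a unit quaternion [x, y, z, w].
In Python, from plant import env gives the robot as it stands.
- The arm moves only by the shell command python3 drive.py FILE, which reads ROWS from the file FILE. ROWS is a JSON object whose key "offsets" holds a list of rows, 1 to 12 of them, each of 7 numbers: dx, dy, dz in m, then a rotation vector rx, ry, rz in rad, then the finger opening in m; each row shifts and turns the commanded pose from where the row before left it, along the tool's axes as they then stand; what a row does not reach is not made up. A row lasts 1/8 s, in which the tool goes at most 0.0625 m and 0.188 rad, less where a joint would pass 70% of its speed; a pose out of reach is approached as far as the arm can. The fingers move at their own pace and stop on an object; the grip force is fixed at half the most. Time passes only in rows, so rows that do not move let the fingers close. It prints the time, the measured TCP pose, the force, the opening and the grip force at its end. Input that does not fit is refused with a message, and nothing moves.
- env.read_state(): the state, without advancing time (a new reading comes with each control period).
- env.read_camera(name): name is "scene" or "top" or "wrist"; returns a dict with "image" (420x560x3 uint8, blue, green, red), "vfov" (degrees; the focal length in pixels is half the picture's height over the tangent of half this angle, whatever the lens; pixels are square), "cx", "cy" (the principal point, pixels), "k1" (the pictures are not rectified: a ray, as slopes to the right and down, at radius r is drawn at 1 + k1 r^2 times it, then the intrinsics apply), "world_from_camera" (4x4, takes a point from camera to world coordinates). Camera axes: x right, y down, z forward; pixel columns grow to the right and rows downward; lengths in m; the calibration is good to about 2 mm. A picture is of the moment at which its call begins. There is no depth.
- env.close_job(): hands the job in; it is judged then, once.
The state is a dict: "time_s": time; "joint_pos": joint angles; "qd": joint speeds; "joint_torque": joint torques, N m; "eef_pos": TCP position; "tcp_rot": TCP orientation; "force": force on the tool from outside, world axes, zero at the start; "ft_torque": the same for the moment, N m; "gripper_width": finger opening in m; "grip_force": force on a finger pad.
Only numpy, scipy, OpenCV 4.12 (cv2) and the standard library are available. Lean on these libraries where they do the work, as an engineer would, in place of code of your own. Each camera call takes 0.05 s, during which the arm holds its last target. There are 200 camera calls.

### The job

The little steel carrying caddy on the board over the sink is half packed: stand the loose tin and the loose spice jar in its two empty pockets so that each side of the swing handle carries one tin and one jar, setting them down gently and without shoving the caddy about. Then swing the handle upright, lift the caddy by it so that it hangs level, carry it to the round wooden serving board left of the sink and set it down gently, flat in the middle of that board, then let go. Leave the other things where they are.

Things in the scene. Friction and masses are not known exactly. Their poses are not given: they have to be found in the camera images.
- caddy: White steel carrying caddy, about 0.2 kg empty, loose, on the sink board; 173 mm (its x) by 145 mm (y), rim 49 mm high. Origin: centre of its underside, z up. Dividers 41 mm high make four pockets, 82 mm (x) by 68 mm (y), centred at x +-42.5, y +-35.5 mm, floor at z 7 mm. The two +y (far) pockets start filled, the -y (near) ones empty. Ears 28 mm wide at mid y ends rise to z 86 mm.
- handle (a joint): The caddy's swing handle, a wire bow on a hinge along the caddy's y axis at x 0, z 72 mm. 0 rad = upright; negative = folded to the caddy's -x side, where it starts (the robot's left); stops at +-1.45. Swings freely, will not stand by itself; arms at y +-79 mm, outside the pockets. Lifted by its grip, the caddy hangs freely from the hinge and tips to the heavier side.
- handle_grip (a point): Centre of the handle's wooden grip: a round bar 20 mm in diameter, 90 mm long along the caddy's y, 140 mm from the hinge axis: at caddy (-139, 0, 89) mm when folded, (0, 0, 212) mm when upright. It may turn between the fingers as the handle swings.
- tin_packed: Upright food tin, 58 mm in diameter, 72 mm high, 0.24 kg, already standing in one of the two +y pockets of the caddy (which one varies). Origin: centre of its underside, z up.
- jar_packed: Round spice jar with red cap, 45 mm in diameter, 106 mm high (cap, 45 mm in diameter, is the top 21 mm), 0.10 kg, already standing in the other +y pocket of the caddy. Origin: centre of its underside, z up.
- tin_loose: Upright food tin like the packed one (58 mm in diameter, 72 mm high, 0.24 kg), standing on the sink board at its right or left end (it swaps places with the loose jar). Origin: centre of its underside, z up.
- jar_loose: Round spice jar like the packed one (45 mm in diameter, 106 mm high, 0.10 kg), standing on the sink board at its left or right end. Origin: centre of its underside, z up.
- round_board: Round wooden serving board, 240 mm in diameter, 16 mm thick, fixed, flat on the worktop left of the sink. Origin: centre of its underside.
- sink_board: Light wooden board, 245 mm (x) by 510 mm (y), 18 mm thick, fixed, lying across the sink; the caddy, the loose tin and the loose jar stand on it. Origin: centre of its underside.
- sardine_tin: Bystander: flat oval fish tin, 63 by 105 by 26 mm, on the worktop right of the sink board. Origin: centre of its underside.
- garlic: Bystander: garlic bulb, 52 mm, on the sink board at its far left corner. Origin: centre of its underside.
- matchbox: Bystander: matchbox, 38 by 55 by 17 mm, on the sink board at its far right corner. Origin: centre of its underside.
- salt_shaker: Bystander: salt shaker, 44 mm in diameter, 90 mm high, right of the sink. Origin: centre of its underside.
- egg: Bystander: egg, 55 by 42 mm, right of the sink. Origin: its underside as it lies.

How it is judged:
By the outcome, as a careful person would: the job done as asked, in the order asked, and still so for the second after the job is handed in, with the robot touching nothing.
It also fails if it takes over 72 s, if anything falls off the work surface, if the arm or the gripper's body presses on something with over 40 N, if the wrist force passes 120 N, or if a joint passes its speed limit or range.

## Working session

There is one attempt and no reset: what is moved stays moved. The work goes in short steps, Python scripts to look and compute and a shell command to move; the robot and the scene stay as the last step left them, time stands still between calls to the robot, and variables do not carry over. Pictures are saved under pics/ and viewed, at most 10 in all, crops included, and the job is handed in when it is done.

```bash
ls; mkdir -p pics
cat > h.py <<'E'
import numpy as np, cv2
from plant import env
from scipy.spatial.transform import Rotation as R
def snap(n,f):
    c=env.read_camera(n); cv2.imwrite(f,c['image']); np.savez(f[:-4]+'.npz',**{k:v for k,v in c.items() if k!='image'}); return c
def K(c):
    f=210/np.tan(np.radians(float(c['vfov']))/2); return f
def ray(c,u,v):
    f=K(c); d=np.array([(u-c['cx'])/f,(v-c['cy'])/f]); p=d.copy()
    for _ in range(20): p=d/(1+c['k1']*(p@p))
    T=np.array(c['world_from_camera']); return T[:3,3],T[:3,:3]@np.array([p[0],p[1],1])
def onz(c,u,v,z):
    o,d=ray(c,u,v); return o+d*(z-o[2])/d[2]
def proj(c,P):
    T=np.linalg.inv(np.array(c['world_from_camera'])); q=T[:3,:3]@np.array(P)+T[:3,3]; s=q[:2]/q[2]; s=s*(1+c['k1']*(s@s)); return s*K(c)+[float(c['cx']),float(c['cy'])]
def load(f): return dict(np.load(f[:-4]+'.npz'))
E
python3 - <<'E'
from h import *
for n in ('top','scene'):
    c=snap(n,f'pics/{n}0.png'); print(n,c['vfov'],c['cx'],c['cy'],c['k1'],np.round(c['world_from_camera'],3).tolist())
s=env.read_state(); print({k:np.round(v,3).tolist() for k,v in s.items()})
E
```

```text
drive.py
pics
plant.py
top 54.37810283799388 276.50304711456505 213.44538351341757 -0.10594906267695227 [[0.025, -0.995, 0.1, 0.379], [-0.999, -0.027, -0.017, -0.103], [0.02, -0.1, -0.995, 1.415], [0.0, 0.0, 0.0, 1.0]]
scene 42.82721175535337 270.8413935075556 204.21181524368453 -0.18867926178033284 [[0.853, -0.286, 0.437, -0.065], [-0.522, -0.462, 0.717, -1.105], [-0.003, -0.84, -0.543, 0.912], [0.0, 0.0, 0.0, 1.0]]
{'time_s': 0.1, 'joint_pos': [-1.319, 0.478, 0.022, 1.556, -0.011, 1.109, -0.083], 'qd': [0.001, -0.003, 0.002, -0.002, -0.001, 0.001, -0.0], 'joint_torque': [0.004, -59.776, 1.614, -28.195, 0.013, 0.005, 0.0], 'eef_pos': [0.237, 0.631, 0.241], 'tcp_rot': [0.179, 0.984, -0.001, -0.0], 'force': [-0.497, -0.474, 0.358], 'ft_torque': [0.006, -0.024, -0.038], 'grip_force': 0.0, 'gripper_width': 0.085}
```

View pics/top0.png

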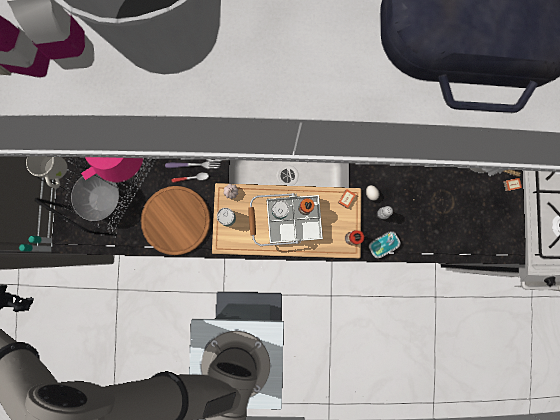

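View pics/scene0.png

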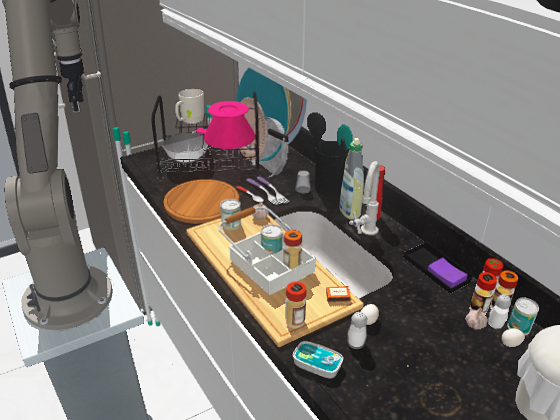

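Run:
```python
import cv2
i=cv2.imread('pics/top0.png')[165:265,205:365]; cv2.imwrite('pics/topc.png',cv2.resize(i,None,fx=5,fy=5,interpolation=cv2.INTER_CUBIC))
```

```text
(no output)
```

View pics/topc.png

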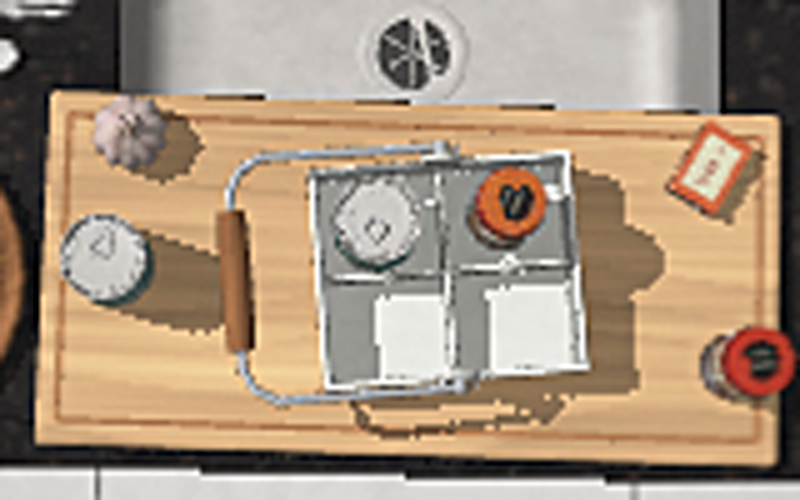

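Run:
```python
from h import *
c=load('pics/top0.png')
g=lambda x,y,z: onz(c,(x+.5)/5-.5+205,(y+.5)/5-.5+165,z)
for n,x,y,z in [('tinL',105,258,.09),('jarL',759,362,.124),('tinP',377,224,.097),('jarP',510,203,.131),('garlic',130,135,.04),('grip',235,281,.107)]: print(n,g(x,y,z).round(4))
k=np.array([g(x,y,.067) for x,y in [(310,170),(569,152),(587,368),(328,388)]]); print(k.round(4),k.mean(0))
ex=(k[1]+k[2]-k[0]-k[3])/2; ey=(k[0]+k[1]-k[2]-k[3])/2
print(np.linalg.norm(ex),np.linalg.norm(ey),'yaw ex',np.arctan2(ex[1],ex[0]),np.arctan2(-ey[0],ey[1]))
sb=np.array([g(x,y,.018) for x,y in [(50,92),(779,114),(777,465),(36,443)]]); print(sb.round(4))
for u,v in [(141,220),(210,220),(176,186),(176,256)]: print(onz(c,u,v,.016).round(4))
# coloured board segmentation
i=cv2.imread('pics/top0.png'); hsv=cv2.cvtColor(i,cv2.COLOR_BGR2HSV); m=cv2.inRange(hsv,(5,90,60),(20,255,255)); m[:,:130]=0;m[:,213:]=0;m[:183]=0;m[260:]=0
ct=max(cv2.findContours(m,0,1)[0],key=cv2.contourArea); e=cv2.fitEllipse(cv2.convexHull(ct)); print(e, onz(c,*e[0],.016))
```

```text
tinL [0.4992 0.0389 0.09  ]
jarL [ 0.4408 -0.382   0.124 ]
tinP [ 0.5255 -0.1374  0.097 ]
jarP [ 0.5374 -0.2205  0.131 ]
garlic [0.5881 0.0305 0.04  ]
grip [ 0.4851 -0.0469  0.107 ]
[[ 0.5637 -0.0927  0.067 ]
 [ 0.5807 -0.2653  0.067 ]
 [ 0.4368 -0.2794  0.067 ]
 [ 0.4193 -0.1085  0.067 ]] [ 0.50012916 -0.18647128  0.067     ]
0.17263041418932265 0.14494651592391805 yaw ex -1.4708188239371462 -1.467441453590437
[[ 0.62    0.0892  0.018 ]
 [ 0.6192 -0.4182  0.018 ]
 [ 0.3754 -0.4181  0.018 ]
 [ 0.378   0.0891  0.018 ]]
[0.4848 0.3395 0.016 ]
[0.4914 0.1    0.016 ]
[0.6064 0.2234 0.016 ]
[0.3649 0.2117 0.016 ]
((174.81658935546875, 220.01910400390625), (68.66999053955078, 69.83150482177734), 37.51590347290039) [0.48797271 0.22150667 0.016     ]
```

```bash
cat >> h.py <<'E'
C=np.array([.5001,-.1865]); YAW=-1.469
ex=np.array([np.cos(YAW),np.sin(YAW)]); ey=np.array([-ex[1],ex[0]])
def cad(x,y): return C+x*ex+y*ey
def delta(*t):
    s=env.read_state(); r=R.from_quat(s['tcp_rot']); M=np.column_stack([np.r_[-ey,0],np.r_[-ex,0],[0,0,-1]])
    print('pos',np.round(s['eef_pos'],4),'w',round(float(s['gripper_width']),4),'F',np.round(s['force'],1),'t',round(s['time_s'],2))
    print('q',np.round(s['joint_pos'],2))
    print('to go',r.inv().apply(np.array(t)-s['eef_pos']).round(4),'rot',(r.inv()*R.from_matrix(M)).as_rotvec().round(4))
E
echo '{"offsets":[[0,0,0,0,0,-0.154,0.085],[0,0,0,0,0,-0.154,0.085],[0,0,0,0,0,-0.153,0.085],[-0.0182,-0.056,0,0,0,0,0.085],[-0.0182,-0.056,0,0,0,0,0.085],[-0.0182,-0.056,0,0,0,0,0.085],[-0.0182,-0.056,0,0,0,0,0.085],[-0.0182,-0.056,0,0,0,0,0.085],[-0.0182,-0.056,0,0,0,0,0.085],[-0.0182,-0.056,0,0,0,0,0.085],[-0.0182,-0.056,0,0,0,0,0.085],[-0.0182,-0.056,0,0,0,0,0.085]]}' > m.json && python3 drive.py m.json; python3 -c "
from h import *; delta(.4992,.0389,.2)"
```

```text
time_s: 1.6
eef_pos: [0.4518, 0.145, 0.2423]
tcp_rot: [-0.051, 0.999, 0.0, 0.0]
force: [1.6, 0.2, -0.4]
gripper_width: 0.0849
grip_force: 0.0
pos [0.4518 0.145  0.2423] w 0.0849 F [ 1.6  0.2 -0.4] t 1.6
q [-0.59  0.14  0.17  2.03 -0.03  0.97  1.26]
to go [-0.0364 -0.1104  0.0423] rot [ 0.0002  0.0001 -0.0005]
```

```bash
echo '{"offsets":[[-0.0182,-0.055,0,0,0,0,0.085],[-0.0182,-0.055,0,0,0,0,0.085],[0,0,0.05,0,0,0,0.085],[0,0,0.05,0,0,0,0.085],[0,0,0.03,0,0,0,0.085],[0,0,0,0,0,0,0.085]]}' > m.json && python3 drive.py m.json
python3 - <<'E'
from h import *
delta(.4992,.0389,.075)
snap('wrist','pics/w1.png'); c=load('pics/w1.png')
T=c['world_from_camera'];print(T[:3,3].round(3)); print(proj(c,[.4992,.0389,.09]),proj(c,[.4992,.0389,.018]))
E
```

```text
time_s: 2.35
eef_pos: [0.4969, 0.0408, 0.1103]
tcp_rot: [-0.051, 0.999, -0.001, -0.003]
force: [0.5, 0.1, 0.2]
gripper_width: 0.0848
grip_force: 0.0
pos [0.4969 0.0408 0.1103] w 0.0848 F [0.5 0.1 0.2] t 2.35
q [-0.39  0.38  0.22  2.1  -0.13  0.69  1.59]
to go [-0.0023 -0.0021  0.0353] rot [-0.0008 -0.0053 -0.0007]
[0.426 0.034 0.243]
[279.98772671 269.10910918] [281.40901065 220.28525929]
```

View pics/w1.png

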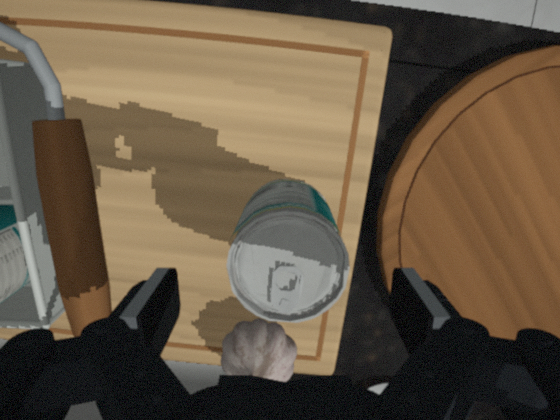

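```bash
echo '{"offsets":[[-0.001,0,0.018,0,0.003,0,0.085],[-0.001,0,0.017,0,0.002,0,0.085],[0,0,0,0,0,0,0.05],[0,0,0,0,0,0,0.05],[0,0,0,0,0,0,0.05],[0,0,0,0,0,0,0.05]]}' > m.json && python3 drive.py m.json
python3 - <<'E'
from h import *
delta(.4992,.0389,.075)
a=snap('wrist','pics/w2.png')['image']; b=snap('scene','pics/s2.png')['image']
cv2.imwrite('pics/ws2.png',np.hstack([cv2.resize(a,(400,300)),cv2.resize(b[160:310,130:330],(400,300))]))
E
```

```text
time_s: 3.15
eef_pos: [0.5011, 0.0414, 0.0776]
tcp_rot: [-0.051, 0.999, -0.0, -0.002]
force: [0.7, -0.4, 1.1]
gripper_width: 0.0555
grip_force: 63.7
pos [0.5011 0.0414 0.0776] w 0.0555 F [ 0.7 -0.4  1.1] t 3.15
q [-0.38  0.44  0.21  2.1  -0.15  0.62  1.61]
to go [ 0.0021 -0.0023  0.0026] rot [ 0.0001 -0.0043 -0.0007]
```

View pics/ws2.png

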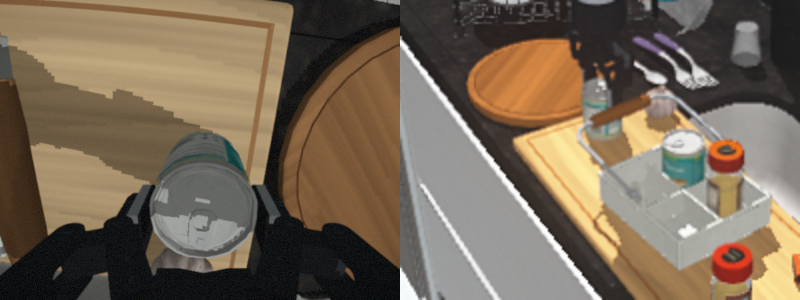

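```bash
echo '{"offsets":[[0,0,-0.02,0,0,0,0.05],[0,0,-0.045,0,0,0,0.05],[0,0,-0.05,0,0,0,0.05],[0,0,-0.03,0,0,0,0.05],[0.01,-0.046,0,0,0,0,0.05],[0.01,-0.046,0,0,0,0,0.05],[0.01,-0.046,0,0,0,0,0.05],[0.01,-0.046,0,0,0,0,0.05],[0.01,-0.046,0,0,0,0,0.05],[0.0095,-0.044,0,0,0,0,0.05],[0,0,0,0,0,0,0.05],[0,0,0,0,0,0,0.05]]}' > m.json && python3 drive.py m.json
python3 - <<'E'
from h import *
t=cad(.047,-.0345); delta(*t,.0866)
for a in ['top','wrist']: snap(a,f'pics/{a}3.png')
i=cv2.imread('pics/top3.png')[175:265,215:375]; w=cv2.imread('pics/wrist3.png')
cv2.imwrite('pics/ws3.png',np.hstack([cv2.resize(w,(400,300)),cv2.resize(i,(400,225))[:].copy() if 0 else cv2.copyMakeBorder(cv2.resize(i,(400,225)),0,75,0,0,0)]))
E
```

```text
time_s: 4.75
eef_pos: [0.4697, -0.2365, 0.2221]
tcp_rot: [-0.051, 0.999, 0.0, -0.003]
force: [0.7, 1.4, -2.0]
gripper_width: 0.0553
grip_force: 64.6
pos [ 0.4697 -0.2365  0.2221] w 0.0553 F [ 0.7  1.4 -2. ] t 4.75
q [-0.01  0.27  0.43  1.95 -0.13  0.96  2.15]
to go [-0.0016 -0.0005  0.1355] rot [ 0.001  -0.0058 -0.0006]
```

View pics/ws3.png

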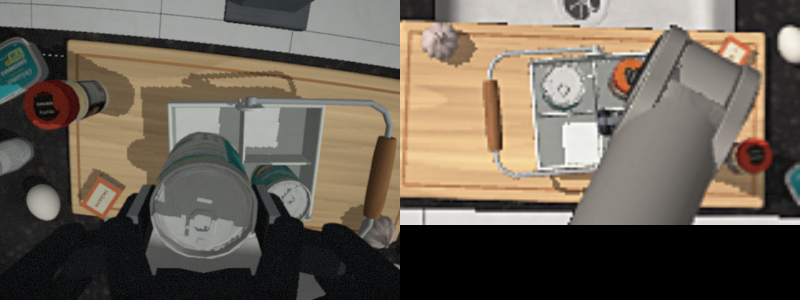

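```bash
echo '{"offsets":[[-0.0015,0,0.03,0,0,0,0.05],[0,0,0.04,0,0,0,0.05],[0,0,0.03,0,0,0,0.05],[0,0,0.015,0,0,0,0.05],[0,0,0.01,0,0,0,0.05],[0,0,0.005,0,0,0,0.05],[0,0,0,0,0,0,0.05]]}' > m.json && python3 drive.py m.json; python3 -c "
from h import *
t=cad(.047,-.0345); delta(*t,.0846)"
```

```text
time_s: 5.72
eef_pos: [0.4712, -0.2372, 0.093]
tcp_rot: [-0.051, 0.999, -0.0, -0.002]
force: [-0.6, 0.3, -1.9]
gripper_width: 0.0554
grip_force: 64.7
pos [ 0.4712 -0.2372  0.093 ] w 0.0554 F [-0.6  0.3 -1.9] t 5.72
q [ 0.06  0.46  0.36  2.05 -0.25  0.68  2.25]
to go [0.0005 0.0005 0.0084] rot [-0.0002 -0.0043 -0.0006]
```

```bash
echo '{"offsets":[[0,0,0.003,0,0,0,0.05],[0,0,0.002,0,0,0,0.05],[0,0,0.0015,0,0,0,0.05],[0,0,0,0,0,0,0.05]]}' > m.json && python3 drive.py m.json; echo '{"offsets":[[0,0,0.001,0,0,0,0.05],[0,0,0,0,0,0,0.05]]}' > m.json && python3 drive.py m.json
```

```text
time_s: 6.22
eef_pos: [0.4708, -0.2371, 0.086]
tcp_rot: [-0.051, 0.999, -0.0, -0.003]
force: [0.0, -0.5, -1.9]
gripper_width: 0.0552
grip_force: 64.7
time_s: 6.48
eef_pos: [0.4708, -0.2371, 0.0851]
tcp_rot: [-0.051, 0.999, -0.0, -0.003]
force: [-0.2, -0.8, -2.2]
gripper_width: 0.0555
grip_force: 64.7
```

```bash
echo '{"offsets":[[0,0,0.0005,0,0,0,0.05],[0,0,0,0,0,0,0.05]]}' > m.json && python3 drive.py m.json; echo '{"offsets":[[0,0,0.0006,0,0,0,0.05],[0,0,0,0,0,0,0.05]]}' > m.json && python3 drive.py m.json
```

```text
time_s: 6.72
eef_pos: [0.4709, -0.2371, 0.0847]
tcp_rot: [-0.051, 0.999, -0.0, -0.002]
force: [-1.2, -0.7, -0.8]
gripper_width: 0.0555
grip_force: 64.9
time_s: 6.98
eef_pos: [0.471, -0.2371, 0.0846]
tcp_rot: [-0.051, 0.999, -0.0, -0.002]
force: [-1.7, 1.3, 6.0]
gripper_width: 0.0556
grip_force: 65.9
```

```bash
echo '{"offsets":[[0,0,0,0,0,0,0.06],[0,0,0,0,0,0,0.07],[0,0,0,0,0,0,0.07],[0,0,-0.02,0,0,0,0.07],[0,0,-0.05,0,0,0,0.07],[0,0,-0.05,0,0,0,0.085],[0,0,-0.03,0,0,0,0.085],[0,0,0,0,0,0,0.085]]}' > m.json && python3 drive.py m.json
python3 - <<'E'
from h import *
delta(.4408,-.382,.23)
snap('wrist','pics/w4.png'); c=load('pics/w4.png'); p=cad(.047,-.0355)
print(proj(c,[*p,.097]), proj(c,[.4408,-.382,.124]))
E
```

```text
time_s: 7.98
eef_pos: [0.4729, -0.2377, 0.2364]
tcp_rot: [-0.051, 0.999, -0.001, 0.0]
force: [-0.0, -1.1, -0.7]
gripper_width: 0.0851
grip_force: 0.0
pos [ 0.4729 -0.2377  0.2364] w 0.0851 F [-0.  -1.1 -0.7] t 7.97
q [-0.03  0.25  0.44  1.93 -0.13  0.98  2.15]
to go [ 0.0466 -0.1403  0.0066] rot [-0.0016 -0.     -0.0007]
[286.31000692 193.55952901] [ 79.0689913  141.90696822]
```

View pics/w4.png

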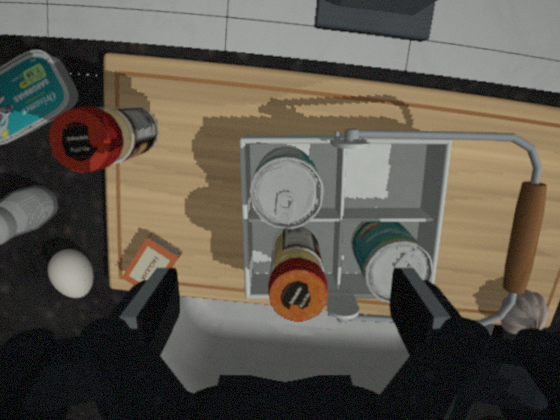

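```bash
echo '{"offsets":[[0.0155,-0.0463,0,0,0,0,0.085],[0.0155,-0.0463,0,0,0,0,0.085],[0.0155,-0.0463,0,0,0,0,0.085],[0,0,0.05,0,0,0,0.085],[0,0,0.05,0,0,0,0.085],[0,0,0.0,0,0,0,0.085]]}' > m.json && python3 drive.py m.json
python3 - <<'E'
from h import *
delta(.4408,-.3805,.104)
c=load('pics/w4.png')
for x,y in [(-.0865,.0725),(.0865,.0725),(.0865,-.0725),(-.0865,-.0725)]: print(proj(c,[*cad(x,y),.067]).round(1))
E
```

```text
time_s: 8.78
eef_pos: [0.4356, -0.3775, 0.1296]
tcp_rot: [-0.05, 0.999, 0.003, -0.007]
force: [0.7, 0.0, 0.1]
gripper_width: 0.0852
grip_force: 0.0
pos [ 0.4356 -0.3775  0.1296] w 0.0852 F [0.7 0.  0.1] t 8.78
q [ 0.26  0.49  0.45  1.91 -0.27  0.82  2.53]
to go [-0.0052 -0.0036  0.0255] rot [ 0.0063 -0.0134 -0.0008]
[427.2 296.8]
[243.8 297.6]
[238.2 140.9]
[446.7 141.9]
```

```bash
echo '{"offsets":[[-0.003,-0.002,0.0125,0,0,0,0.085],[0,0,0.013,0,0,0,0.085],[0,0,0,0,0,0,0.035],[0,0,0,0,0,0,0.035],[0,0,0,0,0,0,0.035],[0,0,0,0,0,0,0.035],[0,0,0,0,0,0,0.035]]}' > m.json && python3 drive.py m.json;  python3 - <<'E'
from h import *
delta(.4408,-.3805,.104)
E
```

```text
time_s: 9.65
eef_pos: [0.4425, -0.3823, 0.1097]
tcp_rot: [-0.05, 0.999, -0.001, -0.002]
force: [1.0, -0.5, 5.7]
gripper_width: 0.0428
grip_force: 61.2
pos [ 0.4425 -0.3823  0.1097] w 0.0428 F [ 1.  -0.5  5.7] t 9.65
q [ 0.28  0.52  0.43  1.91 -0.3   0.78  2.54]
to go [0.0015 0.002  0.0057] rot [-0.0013 -0.0033 -0.0008]
```

```bash
echo '{"offsets":[[0,0,-0.02,0,0,0,0.035],[0,0,-0.05,0,0,0,0.035],[0,0,-0.05,0,0,0,0.035],[-0.0083,0.046,0,0,0,0,0.035],[-0.0083,0.046,0,0,0,0,0.035],[-0.0083,0.046,0,0,0,0,0.035],[-0.0083,0.046,0,0,0,0,0.035],[-0.0083,0.046,0,0,0,0,0.035],[0,0,0,0,0,0,0.035],[0,0,0,0,0,0,0.035]]}' > m.json && python3 drive.py m.json;  python3 - <<'E'
from h import *
t=cad(-.041,-.0355); delta(*t,.1167)
snap('wrist','pics/w5.png');snap('scene','pics/s5.png')
a=cv2.imread('pics/w5.png'); b=cv2.imread('pics/s5.png')
cv2.imwrite('pics/ws5.png',np.hstack([cv2.resize(a,(400,300)),cv2.resize(b[160:310,150:350],(400,300))]))
E
```

```text
time_s: 10.9
eef_pos: [0.4602, -0.149, 0.2285]
tcp_rot: [-0.051, 0.999, -0.0, -0.003]
force: [-0.9, 0.8, -0.1]
gripper_width: 0.0428
grip_force: 61.4
pos [ 0.4602 -0.149   0.2285] w 0.0428 F [-0.9  0.8 -0.1] t 10.9
q [-0.19  0.18  0.42  2.04 -0.09  0.95  1.95]
to go [-0.001  -0.0003  0.1118] rot [-0.0002 -0.0052 -0.0006]
```

View pics/ws5.png

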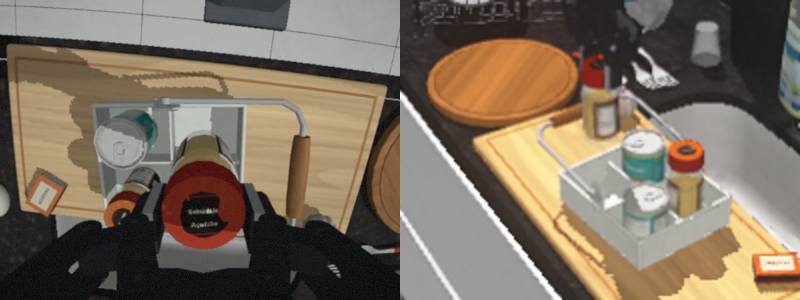

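```bash
echo '{"offsets":[[-0.001,0,0.025,0,0,0,0.035],[0,0,0.04,0,0,0,0.035],[0,0,0.02,0,0,0,0.035],[0,0,0.012,0,0,0,0.035],[0,0,0.006,0,0,0,0.035],[0,0,0,0,0,0,0.035]]}' > m.json && python3 drive.py m.json; echo '{"offsets":[[0,0,0.003,0,0,0,0.035],[0,0,0.003,0,0,0,0.035],[0,0,0,0,0,0,0.035],[0,0,0,0,0,0,0.035]]}' > m.json && python3 drive.py m.json; echo '{"offsets":[[0,0,0.001,0,0,0,0.035],[0,0,0,0,0,0,0.035]]}' > m.json && python3 drive.py m.json
```

```text
time_s: 11.75
eef_pos: [0.4612, -0.1489, 0.1257]
tcp_rot: [-0.05, 0.999, -0.0, -0.002]
force: [0.0, 0.2, -0.4]
gripper_width: 0.0432
grip_force: 61.4
time_s: 12.25
eef_pos: [0.461, -0.1485, 0.1196]
tcp_rot: [-0.051, 0.999, -0.0, -0.002]
force: [-0.1, -0.1, -0.8]
gripper_width: 0.0426
grip_force: 61.4
time_s: 12.5
eef_pos: [0.4609, -0.1485, 0.1184]
tcp_rot: [-0.051, 0.999, -0.0, -0.003]
force: [0.9, 0.9, -0.7]
gripper_width: 0.0428
grip_force: 61.4
```

```bash
echo '{"offsets":[[0,0,0.001,0,0,0,0.035],[0,0,0,0,0,0,0.035]]}' > m.json && python3 drive.py m.json; echo '{"offsets":[[0,0,0.0006,0,0,0,0.035],[0,0,0,0,0,0,0.035]]}' > m.json && python3 drive.py m.json
```

```text
time_s: 12.75
eef_pos: [0.4609, -0.1485, 0.1174]
tcp_rot: [-0.051, 0.999, -0.0, -0.003]
force: [0.7, 0.3, -1.0]
gripper_width: 0.0426
grip_force: 61.4
time_s: 13.0
eef_pos: [0.4609, -0.1486, 0.1168]
tcp_rot: [-0.051, 0.999, -0.0, -0.003]
force: [-0.1, -0.5, -1.8]
gripper_width: 0.0429
grip_force: 61.4
```

```bash
echo '{"offsets":[[0,0,0.0006,0,0,0,0.035],[0,0,0,0,0,0,0.035]]}' > m.json && python3 drive.py m.json; echo '{"offsets":[[0,0,0.0006,0,0,0,0.035],[0,0,0,0,0,0,0.035]]}' > m.json && python3 drive.py m.json
```

```text
time_s: 13.25
eef_pos: [0.4612, -0.1486, 0.1167]
tcp_rot: [-0.051, 0.999, -0.0, -0.002]
force: [-1.7, 0.9, 4.5]
gripper_width: 0.0428
grip_force: 62.1
time_s: 13.5
eef_pos: [0.4615, -0.1486, 0.1167]
tcp_rot: [-0.051, 0.999, 0.0, -0.002]
force: [-2.6, 0.4, 12.0]
gripper_width: 0.0426
grip_force: 62.8
```

```bash
echo '{"offsets":[[0,0,-0.0008,0,0,0,0.048],[0,0,0,0,0,0,0.058],[0,0,-0.02,0,0,0,0.058],[0,0,-0.05,0,0,0,0.058],[0,0,-0.04,0,0,0,0.058],[-0.01,0.03,0,0,0,0,0.05],[-0.0125,0.035,0,0,0,0,0.05],[-0.0125,0.03,0,0,0,0,0.05],[0,0,0,0,0,0,0.05]]}' > m.json && python3 drive.py m.json;  python3 - <<'E'
from h import *
t=cad(-.139,0); delta(*t,.099)
snap('wrist','pics/w6.png')
c=snap('top','pics/top6.png'); cv2.imwrite('pics/top6c.png',cv2.resize(c['image'][165:265,205:365],None,fx=5,fy=5,interpolation=cv2.INTER_CUBIC))
w=load('pics/w6.png'); print(proj(w,[*t,.117]),[proj(w,[*cad(x,y),.067]).round(0) for x,y in [(-.0865,-.0725),(.0865,-.0725),(-.0865,.0725)]],proj(w,[*cad(-.041,-.0355),.131]),proj(w,[*cad(.047,-.0355),.097]))
E
```

```text
time_s: 14.62
eef_pos: [0.4872, -0.0477, 0.226]
tcp_rot: [-0.053, 0.999, 0.0, -0.003]
force: [0.2, -0.5, -0.8]
gripper_width: 0.0503
grip_force: 0.0
pos [ 0.4872 -0.0477  0.226 ] w 0.0503 F [ 0.2 -0.5 -0.8] t 14.62
q [-0.34  0.19  0.36  2.02 -0.08  0.94  1.74]
to go [ 0.0007 -0.0005  0.127 ] rot [ 0.0006 -0.0052  0.0043]
[283.86797608 207.90997541] [array([217., 100.]), array([  5., 103.]), array([224., 271.])] [129.76632572 159.66082224] [ 33.89121428 153.32371878]
```

View pics/w6.png

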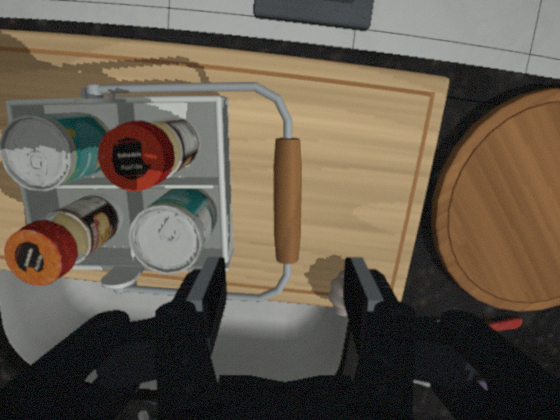

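```bash
python3 - <<'E'
from h import *
a=cv2.imread('pics/top0.png',0);b=cv2.imread('pics/top6.png',0)
for r in [(190,208,292,325),(196,245,312,328),(230,245,265,330),(226,245,265,295)]:
    y0,y1,x0,x1=r; U=4
    t=cv2.resize(a[y0:y1,x0:x1],None,fx=U,fy=U,interpolation=cv2.INTER_CUBIC); s=cv2.resize(b[y0-6:y1+6,x0-6:x1+6],None,fx=U,fy=U,interpolation=cv2.INTER_CUBIC)
    m=cv2.matchTemplate(s,t,cv2.TM_CCOEFF_NORMED); _,v,_,l=cv2.minMaxLoc(m); print(v,np.array(l)/U-6)
E
echo '{"offsets":[[0,0,0.04,0,0,0,0.05],[0,0,0.045,0,0,0,0.05],[0,0,0.03,0,0,0,0.05],[0,0,0.011,0,0,0,0.05],[0,0,0,0,0,0,0.05],[0,0,0,0,0,0,0.05]]}' > m.json && python3 drive.py m.json
```

```text
0.9968400597572327 [0. 0.]
0.6377462148666382 [0. 0.]
0.19737417995929718 [0. 0.]
0.22725535929203033 [ 6. -4.]
time_s: 15.48
eef_pos: [0.487, -0.0509, 0.1015]
tcp_rot: [-0.05, 0.999, -0.0, -0.001]
force: [-0.2, 0.0, 0.0]
gripper_width: 0.0497
grip_force: 0.0
```

```bash
echo '{"offsets":[[0,0.002,0.002,0,0,0,0.05],[0,0,0,0,0,0,0.03],[0,0,0,0,0,0,0.015],[0,0,0,0,0,0,0.015],[0,0,0,0,0,0,0.015]]}' > m.json && python3 drive.py m.json;  python3 -c "
from h import *
t=cad(-.139,0); delta(*t,.099)"
```

```text
time_s: 16.1
eef_pos: [0.4861, -0.0476, 0.0988]
tcp_rot: [-0.051, 0.999, 0.0, -0.002]
force: [-2.3, 2.5, 5.7]
gripper_width: 0.0184
grip_force: 58.3
pos [ 0.4861 -0.0476  0.0988] w 0.0184 F [-2.3  2.5  5.7] t 16.1
q [-0.29  0.39  0.31  2.13 -0.19  0.65  1.83]
to go [ 0.0002 -0.0006 -0.0002] rot [ 0.0011 -0.0046  0.0001]
```

```bash
echo '{"offsets":[[0,-0.0024,-0.0137,0,0,0,0.015],[0,-0.0037,-0.0134,0,0,0,0.015],[0,0,0,0,0,0,0.015]]}' > m.json && python3 drive.py m.json
```

```text
time_s: 16.48
eef_pos: [0.487, -0.0549, 0.1265]
tcp_rot: [-0.05, 0.999, 0.0, -0.002]
force: [1.5, 2.0, -3.8]
gripper_width: 0.0183
grip_force: 58.9
```

```bash
echo '{"offsets":[[0,-0.0081,-0.0194,0,0,0,0.015],[0,-0.0109,-0.0179,0,0,0,0.015],[0,-0.0135,-0.0161,0,0,0,0.015],[0,0,0,0,0,0,0.015]]}' > m.json && python3 drive.py m.json;python3 -c "
from h import *
t=cad(-.1004,0); delta(*t,.018+.072+.0975-.008)"
```

```text
time_s: 16.98
eef_pos: [0.4907, -0.0878, 0.1796]
tcp_rot: [-0.05, 0.999, -0.0, -0.001]
force: [1.3, 1.3, -2.5]
gripper_width: 0.0182
grip_force: 59.2
pos [ 0.4907 -0.0878  0.1796] w 0.0182 F [ 1.3  1.3 -2.5] t 16.98
q [-0.26  0.27  0.37  2.05 -0.13  0.84  1.85]
to go [0.0006 0.0012 0.0001] rot [-0.0003 -0.003  -0.0026]
```

```bash
echo '{"offsets":[[0,-0.0150,-0.0140,0,0,0,0.015],[0,-0.0176,-0.0114,0,0,0,0.015],[0,-0.0191,-0.0086,0,0,0,0.015],[0,-0.0202,-0.0057,0,0,0,0.015],[0,-0.0138,-0.0021,0,0,0,0.015],[0,-0.0140,-0.0007,0,0,0,0.015],[0,0,0,0,0,0,0.015],[0,0,0,0,0,0,0.015]]}' > m.json && python3 drive.py m.json;python3 -c "
from h import *
t=cad(0,0); delta(*t,.018+.072+.14-.008)"
```

```text
time_s: 17.98
eef_pos: [0.5013, -0.1875, 0.2259]
tcp_rot: [-0.05, 0.999, 0.0, -0.001]
force: [-10.8, 7.6, 31.4]
gripper_width: 0.0177
grip_force: 68.7
pos [ 0.5013 -0.1875  0.2259] w 0.0177 F [-10.8   7.6  31.4] t 17.98
q [-0.11  0.28  0.43  1.93 -0.14  0.96  2.05]
to go [0.0011 0.0011 0.0039] rot [ 0.001  -0.0015 -0.0024]
```

```bash
echo '{"offsets":[[0,0,-0.004,0,0,0,0.015],[0,0,0,0,0,0,0.015]]}' > m.json && python3 drive.py m.json;python3 - <<'E'
from h import *
t=cad(0,0); delta(*t,.018+.072+.14-.008)
c=snap('top','pics/top7.png'); snap('scene','pics/s7.png')
a=cv2.imread('pics/s5.png',0);b=cv2.imread('pics/s7.png',0)
print(proj(load('pics/s7.png'),[*cad(-.0865,-.0725),.067]),proj(load('pics/s7.png'),[*cad(.0865,-.0725),.067]))
for r in [(240,294,222,300),(255,294,225,262),(255,290,270,318)]:
    y0,y1,x0,x1=r; U=4
    t=cv2.resize(a[y0:y1,x0:x1],None,fx=U,fy=U,interpolation=cv2.INTER_CUBIC); s=cv2.resize(b[y0-6:y1+6,x0-6:x1+6],None,fx=U,fy=U,interpolation=cv2.INTER_CUBIC)
    m=cv2.matchTemplate(s,t,cv2.TM_CCOEFF_NORMED); _,v,_,l=cv2.minMaxLoc(m); print(v,np.array(l)/U-6)
E
```

```text
time_s: 18.23
eef_pos: [0.5, -0.1875, 0.2258]
tcp_rot: [-0.05, 0.999, -0.001, -0.003]
force: [-3.6, 0.9, 4.4]
gripper_width: 0.0177
grip_force: 65.7
pos [ 0.5    -0.1875  0.2258] w 0.0177 F [-3.6  0.9  4.4] t 18.23
q [-0.11  0.28  0.43  1.93 -0.13  0.97  2.05]
to go [-0.0002  0.001   0.0038] rot [-0.0009 -0.0055 -0.0017]
[230.19959699 246.67373025] [270.62302406 281.72653645]
0.7631434202194214 [6. 6.]
0.7542356252670288 [4.75 5.  ]
0.7130640745162964 [6. 6.]
```

Run:
```python
from h import *
a=cv2.imread('pics/s5.png');b=cv2.imread('pics/s7.png');o=cv2.imread('pics/scene0.png')
f=lambda i:cv2.resize(i[215:310,200:340],(400,271),interpolation=cv2.INTER_CUBIC)
t=cv2.imread('pics/top7.png')[165:265,205:365]
cv2.imwrite('pics/cmp.png',np.vstack([np.hstack([f(a),f(b)]),np.hstack([cv2.resize(i[165:265,205:365],(400,250),interpolation=cv2.INTER_CUBIC) for i in (cv2.imread('pics/top0.png'),cv2.imread('pics/top7.png'))])]))
```

```text
(no output)
```

View pics/cmp.png

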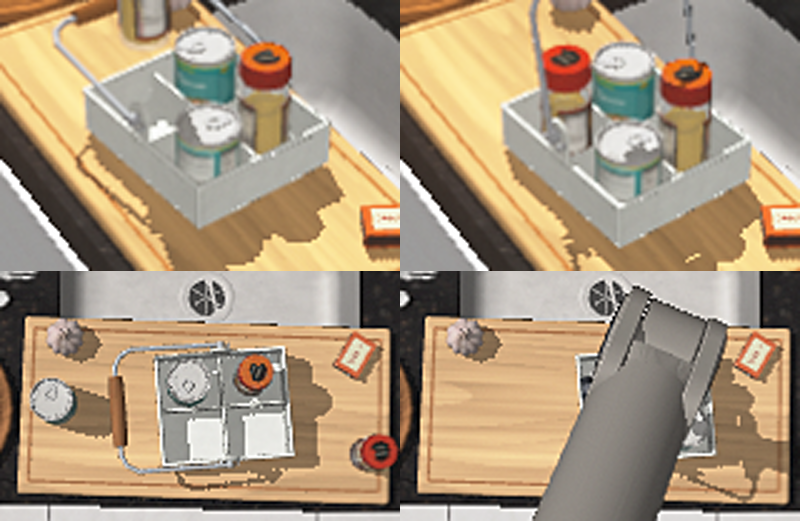

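Run:
```python
from h import *
c=load('pics/top7.png'); s=load('pics/s7.png'); s5=load('pics/s5.png')
g=lambda x,y: onz(c,205+x/2.5-.3,165+(y-271)/2.5-.3,.067)
print('top TL',g(577,357),cad(-.0865,.0725),'BR',g(715,455),cad(.0865,-.0725))
h=lambda x,y:onz(s,200+x*140/400-.3,215+y*95/271-.3,.067)
# scene corners in panel: left, near(right-front), right
for p5,p7,q in [((86,90),(503,107),(-.0865,-.0725)),((198,185),(619,206),(.0865,-.0725)),((329,125),(749,142),(.0865,.0725))]:
    print(h(*p5).round(4),h(p7[0]-400,p7[1]).round(4),cad(*q).round(4))
a=cv2.imread('pics/top0.png',0);b=cv2.imread('pics/top7.png',0)
for y0,y1,x0,x1 in [(194,232,264,272),(233,243,316,325)]:
    U=4;t=cv2.resize(a[y0:y1,x0:x1],None,fx=U,fy=U,interpolation=cv2.INTER_CUBIC); q=cv2.resize(b[y0-5:y1+5,x0-5:x1+20],None,fx=U,fy=U,interpolation=cv2.INTER_CUBIC)
    m=cv2.matchTemplate(q,t,cv2.TM_CCOEFF_NORMED); _,v,_,l=cv2.minMaxLoc(m); print(v,np.array(l)/U-5)
```

```text
top TL [ 0.57880517 -0.66789095  0.067     ] [ 0.5634345 -0.0930803] BR [ 0.44901614 -0.86542939  0.067     ] [ 0.4367655 -0.2799197]
[ 0.4191 -0.1057  0.067 ] [ 0.4204 -0.1359  0.067 ] [ 0.4192 -0.1078]
[ 0.4376 -0.2712  0.067 ] [ 0.4386 -0.3028  0.067 ] [ 0.4368 -0.2799]
[ 0.5774 -0.2633  0.067 ] [ 0.5785 -0.2919  0.067 ] [ 0.581  -0.2652]
0.5174852013587952 [9. 0.]
0.6651625037193298 [5.25 0.  ]
```

```bash
sed -i 's/^C=.*; YAW/C=np.array([.501,-.2165]); YAW/' h.py; echo '{"offsets":[[0,0,0,0,0,0,0.026],[0,0,0,0,0,0,0.026],[0,-0.002,0.003,0,0,0,0.026],[0,-0.005,0.001,0,0,0,0.026],[0,-0.007,0,0,0,0,0.026],[0,0,0,0,0,0,0.026]]}' > m.json && python3 drive.py m.json;python3 - <<'E'
from h import *
t=cad(0,0); delta(*t,.222)
s=snap('scene','pics/s8.png'); a=cv2.imread('pics/s7.png',0);b=cv2.imread('pics/s8.png',0)
for y0,y1,x0,x1 in [(262,302,255,295),(265,300,285,330),(250,290,235,275)]:
    U=4;t=cv2.resize(a[y0:y1,x0:x1],None,fx=U,fy=U,interpolation=cv2.INTER_CUBIC); q=cv2.resize(b[y0-8:y1+8,x0-8:x1+8],None,fx=U,fy=U,interpolation=cv2.INTER_CUBIC)
    m=cv2.matchTemplate(q,t,cv2.TM_CCOEFF_NORMED); _,v,_,l=cv2.minMaxLoc(m); print(v,np.array(l)/U-8)
E
```

```text
time_s: 19.08
eef_pos: [0.5018, -0.201, 0.2214]
tcp_rot: [-0.05, 0.999, -0.0, -0.002]
force: [-1.3, 0.4, -0.1]
gripper_width: 0.0262
grip_force: 0.3
pos [ 0.5018 -0.201   0.2214] w 0.0262 F [-1.3  0.4 -0.1] t 19.07
q [-0.09  0.29  0.43  1.92 -0.15  0.96  2.08]
to go [ 0.0024 -0.0153 -0.0006] rot [-0.0005 -0.0049 -0.0021]
0.9435263276100159 [0. 0.]
0.9714913964271545 [0. 0.]
0.9949255585670471 [0. 0.]
```

```bash
echo '{"offsets":[[0.001,-0.007,0,0,0,0,0.026],[0.001,-0.007,0,0,0,0,0.026],[0,-0.0015,0,0,0,0,0.026],[0,0,0,0,0,0,0.022],[0,0,0,0,0,0,0.015],[0,0,0,0,0,0,0.015],[0,0,0,0,0,0,0.015]]}' > m.json && python3 drive.py m.json;python3 - <<'E'
from h import *
t=cad(0,0); delta(*t,.222)
s=snap('scene','pics/s9.png'); a=cv2.imread('pics/s8.png',0);b=cv2.imread('pics/s9.png',0)
for y0,y1,x0,x1 in [(262,302,255,295),(265,300,285,330),(250,290,235,275)]:
    U=4;t=cv2.resize(a[y0:y1,x0:x1],None,fx=U,fy=U,interpolation=cv2.INTER_CUBIC); q=cv2.resize(b[y0-8:y1+8,x0-8:x1+8],None,fx=U,fy=U,interpolation=cv2.INTER_CUBIC)
    m=cv2.matchTemplate(q,t,cv2.TM_CCOEFF_NORMED); _,v,_,l=cv2.minMaxLoc(m); print(v,np.array(l)/U-8)
E
```

```text
time_s: 20.0
eef_pos: [0.5015, -0.2155, 0.2215]
tcp_rot: [-0.051, 0.999, -0.0, -0.002]
force: [-1.2, -0.1, 3.4]
gripper_width: 0.0184
grip_force: 58.6
pos [ 0.5015 -0.2155  0.2215] w 0.0184 F [-1.2 -0.1  3.4] t 20.0
q [-0.06  0.3   0.44  1.91 -0.15  0.97  2.11]
to go [ 0.0006 -0.0009 -0.0005] rot [ 0.     -0.0049 -0.0005]
0.9328073263168335 [0. 0.]
0.9253675937652588 [0. 0.]
0.9982247352600098 [0. 0.]
```

```bash
echo '{"offsets":[[0,0,-0.001,0,0,0,0.015],[0,0,-0.002,0,0,0,0.015],[0,0,-0.003,0,0,0,0.015],[0,0,-0.005,0,0,0,0.015],[0,0,-0.01,0,0,0,0.015],[0,0,0,0,0,0,0.015],[0,0,0,0,0,0,0.015]]}' > m.json && python3 drive.py m.json;python3 - <<'E'
from h import *
delta(.488,.2215,.3)
s=snap('scene','pics/s10.png'); cv2.imwrite('pics/s10c.png',s['image'])
E
```

```text
time_s: 20.92
eef_pos: [0.5018, -0.2155, 0.2425]
tcp_rot: [-0.051, 0.999, -0.0, -0.002]
force: [-0.6, -0.9, -9.0]
gripper_width: 0.0184
grip_force: 59.0
pos [ 0.5018 -0.2155  0.2425] w 0.0184 F [-0.6 -0.9 -9. ] t 20.93
q [-0.07  0.28  0.44  1.89 -0.14  1.01  2.1 ]
to go [-0.0302  0.4362 -0.0577] rot [-0.0001 -0.0043 -0.0006]
```

Run:
```python
from h import *
c=load('pics/s10.png'); a=cv2.imread('pics/s9.png');b=cv2.imread('pics/s10.png')
for n,p in {'L':(-.0865,-.0725,.067),'N':(.0865,-.0725,.067),'R':(.0865,.0725,.067),'Nbot':(.0865,-.0725,.02),'tinloose':(.047,-.0345,.097),'jarP':(.0376,.0337,.131),'jarL':(-.041,-.0355,.131)}.items():
    P=np.r_[cad(*p[:2]),p[2]]; u0=proj(c,P); u1=proj(c,P+[0,0,.021]); x,y=u0.round().astype(int); r=9;U=5
    t=cv2.resize(a[y-r:y+r,x-r:x+r],None,fx=U,fy=U,interpolation=cv2.INTER_CUBIC); q=cv2.resize(b[y-r-16:y+r+8,x-r-10:x+r+10],None,fx=U,fy=U,interpolation=cv2.INTER_CUBIC)
    m=cv2.matchTemplate(q,t,cv2.TM_CCOEFF_NORMED); _,v,_,l=cv2.minMaxLoc(m); print(n,u0.round(1),round(v,3),'seen',np.array(l)/U-[10,16],'exp',(u1-u0).round(2))
```

```text
L [236.  252.7] 0.959 seen [-0.4 -7.4] exp [-0.34 -6.54]
N [277.6 288.8] 0.966 seen [ 0.  -6.2] exp [ 0.04 -6.76]
R [323.8 264.7] 0.699 seen [0.2 0.2] exp [ 0.46 -6.62]
Nbot [277.6 303.4] 0.658 seen [4.2 6. ] exp [ 0.04 -6.45]
tinloose [280.1 264.1] 0.966 seen [ 0.4 -6.4] exp [ 0.06 -6.87]
jarP [299.8 240.5] 0.962 seen [ 0.6 -6.4] exp [ 0.24 -6.99]
jarL [257.8 235.6] 0.811 seen [ 0.2 -7. ] exp [-0.15 -6.94]
```

```bash
echo '{"offsets":[[0,0,-0.01,0,0,0,0.015],[0,0,-0.02,0,0,0,0.015],[0,0,-0.02,0,0,0,0.015],[0,0,-0.01,0,0,0,0.015],[0,0,-0.005,0,0,0,0.015],[0,0.01,0,0,0,0,0.015],[-0.001,0.02,0,0,0,0,0.015],[-0.003,0.03,0,0,0,0,0.015],[-0.003,0.04,0,0,0,0,0.015],[-0.003,0.04,0,0,0,0,0.015],[-0.003,0.04,0,0,0,0,0.015],[-0.003,0.04,0,0,0,0,0.015]]}' > m.json && python3 drive.py m.json; echo '{"offsets":[[-0.003,0.04,0,0,0,0,0.015],[-0.003,0.04,0,0,0,0,0.015],[-0.003,0.035,0,0,0,0,0.015],[-0.002,0.03,0,0,0,0,0.015],[-0.002,0.025,0,0,0,0,0.015],[-0.001,0.018,0,0,0,0,0.015],[0,0.01,0,0,0,0,0.015],[0,0.005,0,0,0,0,0.015],[0,0,0,0,0,0,0.015],[0,0,0,0,0,0,0.015]]}' > m.json && python3 drive.py m.json; python3 -c "
from h import *
delta(.488,.2215,.222)"
```

```text
time_s: 22.48
eef_pos: [0.4946, 0.0069, 0.3065]
tcp_rot: [-0.051, 0.999, -0.0, -0.003]
force: [1.4, 0.6, -9.3]
gripper_width: 0.0181
grip_force: 59.3
time_s: 23.72
eef_pos: [0.4892, 0.2073, 0.3072]
tcp_rot: [-0.05, 0.999, -0.0, -0.002]
force: [-1.6, 0.1, -9.4]
gripper_width: 0.0178
grip_force: 59.3
pos [0.4892 0.2073 0.3072] w 0.0178 F [-1.6  0.1 -9.4] t 23.73
q [-0.64  0.18  0.14  1.82 -0.03  1.14  1.18]
to go [-0.0006  0.0143  0.0852] rot [-0.0004 -0.005  -0.002 ]
```

```bash
echo '{"offsets":[[0,0.005,0,0,0,0,0.015],[0,0.006,0,0,0,0,0.015],[0,0.003,0,0,0,0,0.015],[0,0,0.01,0,0,0,0.015],[0,0,0.015,0,0,0,0.015],[0,0,0.02,0,0,0,0.015],[0,0,0.015,0,0,0,0.015],[0,0,0.007,0,0,0,0.015],[0,0,0.003,0,0,0,0.015],[0,0,0,0,0,0,0.015],[0,0,0,0,0,0,0.015],[0,0,0,0,0,0,0.015]]}' > m.json && python3 drive.py m.json
python3 - <<'E'
from h import *
delta(.488,.2215,.222)
s=snap('scene','pics/s11.png'); a=cv2.imread('pics/s10.png');b=s['image']; c=load('pics/s11.png')
C0=np.array([.5018,-.2155]);C1=np.array(env.read_state()['eef_pos'][:2]); z1=env.read_state()['eef_pos'][2]-.2425
for n,p in {'L':(-.0865,-.0725,.088),'N':(.0865,-.0725,.088),'tinloose':(.047,-.0345,.118),'jarP':(.0376,.0337,.152)}.items():
    k=p[0]*ex+p[1]*ey; P=np.r_[C0+k,p[2]]; Q=np.r_[C1+k,p[2]+z1]; u0=proj(c,P); u1=proj(c,Q); x,y=u0.round().astype(int); X,Y=u1.round().astype(int); r=8;U=5
    t=cv2.resize(a[y-r:y+r,x-r:x+r],None,fx=U*.8,fy=U*.8,interpolation=cv2.INTER_CUBIC); q=cv2.resize(b[Y-r-8:Y+r+8,X-r-8:X+r+8],None,fx=U,fy=U,interpolation=cv2.INTER_CUBIC)
    m=cv2.matchTemplate(q,t,cv2.TM_CCOEFF_NORMED); _,v,_,l=cv2.minMaxLoc(m); print(n,u1.round(1),round(v,3),'off',(np.array(l)/U-8-r*.2).round(2))
E
```

```text
time_s: 25.22
eef_pos: [0.4875, 0.2224, 0.2377]
tcp_rot: [-0.051, 0.999, 0.0, -0.002]
force: [-0.3, 0.3, -9.3]
gripper_width: 0.0184
grip_force: 59.3
pos [0.4875 0.2224 0.2377] w 0.0184 F [-0.3  0.3 -9.3] t 25.23
q [-0.65  0.25  0.13  1.9  -0.04  0.99  1.17]
to go [-0.0005 -0.0009  0.0157] rot [ 0.0005 -0.0041 -0.0006]
L [165.6 176. ] 0.216 off [6.2 5.2]
N [193.4 199.4] 0.888 off [1.6 1.8]
tinloose [196.9 180.9] 0.793 off [0.6 0.4]
jarP [214.1 162.8] 0.52 off [0.6 0.4]
```

```bash
echo '{"offsets":[[0,0,0.005,0,0,0,0.015],[0,0,0.005,0,0,0,0.015],[0,0,0.002,0,0,0,0.015],[0,0,0.001,0,0,0,0.015],[0,0,0.001,0,0,0,0.015],[0,0,0,0,0,0,0.015]]}' > m.json && python3 drive.py m.json; echo '{"offsets":[[0,0,0.001,0,0,0,0.015],[0,0,0.001,0,0,0,0.015],[0,0,0,0,0,0,0.015]]}' > m.json && python3 drive.py m.json; echo '{"offsets":[[0,0,0.001,0,0,0,0.015],[0,0,0,0,0,0,0.015]]}' > m.json && python3 drive.py m.json
```

```text
time_s: 26.02
eef_pos: [0.4872, 0.2222, 0.2232]
tcp_rot: [-0.051, 0.999, -0.0, -0.003]
force: [-0.9, -0.5, -9.2]
gripper_width: 0.0184
grip_force: 59.3
time_s: 26.4
eef_pos: [0.4871, 0.2222, 0.2211]
tcp_rot: [-0.051, 0.999, -0.0, -0.003]
force: [0.4, -0.6, -8.5]
gripper_width: 0.0182
grip_force: 59.3
time_s: 26.65
eef_pos: [0.4871, 0.2222, 0.2201]
tcp_rot: [-0.051, 0.999, -0.0, -0.003]
force: [-0.4, -0.6, -9.0]
gripper_width: 0.0182
grip_force: 59.3
```

```bash
for i in 1 2 3; do echo '{"offsets":[[0,0,0.0007,0,0,0,0.015],[0,0,0,0,0,0,0.015]]}' > m.json && python3 drive.py m.json | grep -E 'eef|force: \['; done
```

```text
eef_pos: [0.4872, 0.2223, 0.2196]
force: [0.2, 0.2, -7.7]
eef_pos: [0.4874, 0.2225, 0.2195]
force: [-2.6, 0.3, -0.0]
eef_pos: [0.4876, 0.2227, 0.2195]
force: [-4.1, -1.5, 6.3]
```

```bash
echo '{"offsets":[[0,0,-0.0006,0,0,0,0.015],[0,0,0,0,0,0,0.024],[0,0,0,0,0,0,0.03],[0,0,0,0,0,0,0.03],[0,0,-0.01,0,0,0,0.03],[0,0,-0.02,0,0,0,0.03],[0,0,-0.04,0,0,0,0.04],[0,0,-0.04,0,0,0,0.04],[0,0,-0.03,0,0,0,0.05],[0,0,0,0,0,0,0.05],[0,0,0,0,0,0,0.05],[0,0,0,0,0,0,0.05]]}' > m.json && python3 drive.py m.json
python3 - <<'E'
from h import *
delta(.488,.2215,.35)
snap('wrist','pics/w12.png'); s=snap('scene','pics/s12.png'); snap('top','pics/top12.png')
E
```

```text
time_s: 28.9
eef_pos: [0.4873, 0.222, 0.3576]
tcp_rot: [-0.051, 0.999, -0.001, -0.003]
force: [-0.9, -0.2, 0.5]
gripper_width: 0.05
grip_force: 0.0
pos [0.4873 0.222  0.3576] w 0.05 F [-0.9 -0.2  0.5] t 28.9
q [-0.67  0.15  0.14  1.74 -0.02  1.26  1.15]
to go [-0.0007 -0.0006  0.0076] rot [-0.001  -0.0069 -0.0006]
```

Run:
```python
from h import *
c=load('pics/s12.png'); b=cv2.imread('pics/s12.png'); a=cv2.imread('pics/s10.png'); B=np.array([.4875,.222])
C0=np.array([.5018,-.2155])
for n,p in {'N':(.0865,-.0725,.049),'tinL':(.047,-.0345,.079),'jarP':(.0376,.0337,.113),'jarL':(-.041,-.0355,.113),'tinP':(-.046,.03,.079)}.items():
    k=p[0]*ex+p[1]*ey; u0=proj(c,np.r_[C0+k,p[2]+.039]); u1=proj(c,np.r_[B+k,p[2]+.016]); x,y=u0.round().astype(int); X,Y=u1.round().astype(int); r=8;U=5
    best=max((cv2.minMaxLoc(cv2.matchTemplate(cv2.resize(b[Y-r-6:Y+r+6,X-r-6:X+r+6],None,fx=U,fy=U,interpolation=cv2.INTER_CUBIC),cv2.resize(a[y-r:y+r,x-r:x+r],None,fx=U*f,fy=U*f,interpolation=cv2.INTER_CUBIC),5))[1::2]+(f,) for f in (.72,.76,.8,.84)),key=lambda q:q[0])
    v,l,f=best; print(n,u1.round(1),round(v,3),f,'off',(np.array(l)/U-6-r*(1-f)+(u0.round()-u0)*f-(u1.round()-u1)*-1*0).round(1))
w=cv2.imread('pics/w12.png'); cw=load('pics/w12.png'); hsv=cv2.cvtColor(w,cv2.COLOR_BGR2HSV)
m=cv2.inRange(hsv,(0,150,110),(10,255,255))|cv2.inRange(hsv,(172,150,110),(180,255,255))
n,_,st,ce=cv2.connectedComponentsWithStats(m)
for i in range(1,n):
    if st[i,4]>150: print(st[i],ce[i].round(0),onz(cw,*ce[i],.129).round(3))
print('exp jarL',B+(-.041*ex-.0355*ey),'jarP',B+(.0376*ex+.0337*ey))
d=cv2.absdiff(cv2.imread('pics/top0.png'),cv2.imread('pics/top12.png')).max(2)
for nm,(y0,y1,x0,x1) in {'garlic':(183,200,222,240),'match':(187,210,338,358),'sard':(232,258,368,402),'egg':(184,200,365,380),'salt':(205,220,376,394)}.items(): print(nm,d[y0:y1,x0:x1].mean())
```

```text
N [194.  204.6] 0.868 0.84 off [1.1 0.2]
tinL [197.5 186.2] 0.81 0.72 off [0.8 0. ]
jarP [214.5 168.2] 0.511 0.72 off [ 0.3 -0.4]
jarL [181.7 165.1] 0.472 0.72 off [ 0.4 -0.3]
tinP [200.  167.8] 0.75 0.84 off [ 1.1 -0.3]
[ 305  118   43   44 1042] [326. 139.] [0.446 0.259 0.129]
exp jarL [0.44801733 0.25918022] jarP [0.52484648 0.18801926]
garlic 1.9803921568627452
match 2.0391304347826087
sard 11.369909502262443
egg 2.125
salt 3.566666666666667
```

Run:
```python
from h import *
a=cv2.imread('pics/scene0.png');b=cv2.imread('pics/s12.png');U=4
for i,j,(y0,y1,x0,x1) in [(a,b,(338,378,290,346)),(cv2.imread('pics/top0.png'),cv2.imread('pics/top12.png'),(231,259,367,403))]:
    t=cv2.resize(i[y0:y1,x0:x1],None,fx=U,fy=U);q=cv2.resize(j[y0-6:y1+6,x0-6:x1+6],None,fx=U,fy=U)
    _,v,_,l=cv2.minMaxLoc(cv2.matchTemplate(q,t,5)); print(v,np.array(l)/U-6)
print(env.read_state()['force'],env.close_job())
```

```text
0.9497256278991699 [0. 0.]
0.9485570788383484 [0. 0.]
the job is handed in; nothing more can be done
[-0.24382619 -0.17720394 -0.61043818] None
```

I handed the job in at about 29 s: the caddy, with one tin and one jar on each side of the handle, stands in the middle of the round board, and the other things haven't moved. Swinging the handle up dragged the caddy about 30 mm right on the sink board. I then loosened the grip, brought the handle upright and lifted with about 1.5° of tilt; I checked the final placing by measuring the images, since my 10 views were used up.

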